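# Pack two blocks into the corner stop for gluing

## Robot

A 7-joint arm with a two-finger parallel gripper is mounted at the origin on a cart in front of the work surface, level with it; the furniture and walls round the work are solid. World frame = base frame: x ahead of the robot, y to its left, z up, the work surface at z = 0. Lengths are in mm, angles in rad, forces in N, time in s.
With the tool pointing down it reaches from about 425 to 875 mm from the base axis. Payload 9.9 kg.
Tool frame: the origin (TCP) lies at the very end of the fingers, on their centre line; the grasp point (between the pads) lies 19 mm behind it (robot.hold_point_z is the distance from the TCP to the grasp point, in mm); z points along the fingers, y is the line along which they close (so a half turn about z gives the same grasp; the last joint's range is limited). The gripper opens to 85 mm and grips with 20 to 120 N. Pads are 22 mm wide; open, the fingers measure 114 mm over their backs; the gripper's body (76 mm by 85 mm) begins 54 mm behind the grasp point. The pads swing forward as they close: fully open they stand 13 mm farther back than shut.
Start: joints at [1.028, 0.576, 0.025, 1.437, -0.015, 1.129, -0.057], TCP at [298.944, -605.196, 231.289] pointing down, gripper open.
Joint ranges: [-2.76, 2.76], [-0.34, 2.15], [-1.52, 1.57], [0.19, 2.46], [-1.09, 4.23], [0.17, 1.99], [-2.82, 2.82]. Speed limits (rad/s): [2.22, 2.22, 3.01, 3.01, 3.14, 3.14, 3.14].

## Interface

Orientations are given as a unit quaternion [w, x, y, z].
In Python, from cell import observe, camera, camera_params, robot, models gives the robot as it stands.
- The arm moves only by the tool play_rows, never from a script. Its argument "rows" is one flat list of numbers, 4 for each row, row after row: the shift along the world's x, y, z in mm, then the turn about the world's z in rad. In form: [dx, dy, dz, twist, dx, dy, dz, twist, ...]. A call has exactly 8 rows; each row shifts and turns the commanded pose from where the row before left it; what a row does not reach is not made up. A row lasts 1/8 s, in which the tool goes at most 62.5 mm and 10.7 degrees, less where a joint would pass 70% of its speed; a pose out of reach is approached as far as the arm can. A call with a gripper value outside its range is refused whole. "gripper" is the opening in per cent of the stroke, from 0 (shut) to 100 (fully open), set as the call begins (left out, the last holds). The fingers move at their own pace and stop on an object; the grip force is fixed at half the most. Time passes only in rows, so rows that do not move let the fingers close, or fill a call up. It gives the time, the measured TCP pose, the force, the opening and the grip force at its end, in the units of the state.
- observe(): the state, without advancing time (a new reading comes with each control period).
- camera(name): name is "scene" or "top"; returns the picture (384x512x3 uint8, blue, green, red); there is no depth.
- camera_params(name): a dict with "fx", "fy", "cx", "cy" (pixels), "world_to_cam" (4x4, takes a point from world to camera coordinates). Camera axes: x right, y up, looking along -z (the intrinsics and any distortion apply to the point x, -y, -z); pixel columns grow to the right and rows downward; lengths in mm; the calibration is good to about 2 mm. A picture is of the moment at which its call begins. camera_params takes no time and is no camera call.
- robot.job_done(): hands the job in; it is judged then, once.
Trained networks look in the newest picture that a camera, given by its name, has taken for a name from the list of things; names that differ only in an ending like _2 or _b are one class to them, and where a whole thing is asked for, a point or a joint stands for the part that bears it (a point fixed in the world has none). Each returns a list of dicts, best first, with "confidence" (0 to 1); they miss things now and then, are a little off and sometimes report something else, mostly with a low value. They report only what shows in the picture. A call takes as long as a camera call. They do not tell look-alikes from the thing itself.
- models.spot_in(camera, query): "box" ([centre column, centre row, width, height] in pixels, round what is visible of it).
- models.trace(camera, query): "region" (384x512 bool, what is visible of it) and "box" ([centre column, centre row, width, height] in pixels, round what is visible of it).
- models.pinpoint(camera, query): "point" ([row, column] in pixels: a listed point, or the origin of a listed thing).
The state is a dict: "clock": time; "joint_pos": joint angles; "joint_velocities": joint speeds; "effort": joint torques, N m; "ee_pos": TCP position; "eef_rot": TCP orientation; "contact_force": force on the tool from outside, world axes, zero at the start; "moment": the same for the moment, N m; "width": finger opening in mm; "grip_force": force on a finger pad.
Only numpy, scipy, OpenCV 4.12 (cv2) and the standard library are available. Lean on these libraries where they do the work, as an engineer would, in place of code of your own. Each camera call takes 0.05 s, during which the arm holds its last target. There are 200 camera calls.

## Task

Lay out two wooden blocks for gluing in the corner stop on the table, both lying flat with their length along the stop's longer strip. First push the long block right into the corner, up against both strips; then pack the short, tall block end to end against it, also up against the longer strip. Leave the thin flat offcut where it lies.

Things in the scene. Friction and masses are not known exactly. Their poses are not given: they have to be found in the camera images.
- corner_stop: Fixed corner stop: two pale wood strips 20 mm wide, 8 mm high, at right angles. Origin: the inner corner, at table height. Longer strip (far side): inner face at x = 0, from y = +20 to -260 mm. Shorter strip (left side): inner face at y = 0, from x = 0 to -120 mm. Blocks belong on the bare table at x < 0, y < 0 of this frame. Turned at most 0.12 rad.
- long_block_center (a point): Centre of the long block, a loose plain pine block 58 x 120 x 35 mm (own x, y, z), about 0.16 kg. The point lies half-way up, 17.5 mm above its underside; its length is along y, z is up.
- short_block_center (a point): Centre of the short block, a loose hardwood block 44 x 76 x 44 mm (own x, y, z), about 0.1 kg, the shorter and taller of the two. The point lies half-way up, 22 mm above its underside; its length is along y, z is up.
- flat_offcut_center (a point): Centre of the thin flat offcut, a loose pine board 65 x 91 x 18 mm (own x, y, z) that must stay where it lies. The point lies half-way up.
Mind the look-alikes: they are no part of the job. Leave any blue look-alike of the part that bears short_block_center alone.

How it is judged:
By the outcome, as a careful person would: the job done as asked, in the order asked, and still so for the second after the job is handed in, with the robot touching nothing.
It also fails if it takes over 56 s, if anything falls off the work surface, if the arm or the gripper's body presses on something with over 40 N, if the wrist force passes 120 N, or if a joint passes its speed limit or range.

## Working session

There is one attempt and no reset: what is moved stays moved. The work goes in short steps, Python scripts to look and compute and a tool call to move; the robot and the scene stay as the last step left them, time stands still between calls to the robot, and variables do not carry over. Pictures are saved under pics/ and viewed, at most 10 in all, crops included, and the job is handed in when it is done.

Besides the shell and the picture viewer there is one more tool, called after "Emit:" by a JSON object that holds its "fn" and its "kwargs", one argument or row to a line. play_rows: Moves the arm, as the interface text tells. Its arguments: {"type":"object","properties":{"rows":{"type":"array"},"gripper":{"type":"number"}},"required":["rows"]}

```bash
mkdir -p pics
cat > h.py <<'E'
import numpy as np,cv2
from cell import observe,camera,camera_params,robot,models
def proj(cam,P):
    p=camera_params(cam);M=np.array(p['world_to_cam']);P=np.atleast_2d(P)
    c=P@M[:3,:3].T+M[:3,3]
    return np.c_[p['fx']*c[:,0]/-c[:,2]+p['cx'],p['fy']*-c[:,1]/-c[:,2]+p['cy']]
def unproj(cam,uv,z):
    p=camera_params(cam);M=np.array(p['world_to_cam']);R=M[:3,:3];o=-R.T@M[:3,3]
    uv=np.atleast_2d(uv)
    d=np.c_[(uv[:,0]-p['cx'])/p['fx'],-(uv[:,1]-p['cy'])/p['fy'],-np.ones(len(uv))]@R
    return o+d*((z-o[2])/d[:,2])[:,None]
E
python3 - <<'E'
from h import *
for c in("scene","top"):
    cv2.imwrite(f"pics/{c}0.png",camera(c))
    print(c,{k:v for k,v in camera_params(c).items()})
for c in("top","scene"):
    for q,z in(("corner_stop",0),("long_block_center",17.5),("short_block_center",22),("flat_offcut_center",9)):
        for r in models.pinpoint(c,q): print(c,q,r['point'],round(r['confidence'],2),unproj(c,[r['point'][::-1]],z)[0].round(0))
print(observe())
E
```

```text
scene {'fx': 487.3101745252164, 'fy': 487.3101745252164, 'cx': 252.89732908380424, 'cy': 191.67003166939097, 'world_to_cam': array([[-8.53605751e-01, -5.20667774e-01, -1.61953844e-02,
         4.34313438e+02],
       [ 2.92146361e-01, -5.04235101e-01,  8.12648427e-01,
        -2.94803941e+02],
       [-4.31286129e-01,  6.88949948e-01,  5.82529178e-01,
        -7.11651446e+02],
       [ 0.00000000e+00,  0.00000000e+00,  0.00000000e+00,
         1.00000000e+00]])}
top {'fx': 459.19282336452443, 'fy': 459.19282336452443, 'cx': 255.5514274623424, 'cy': 197.2255147988196, 'world_to_cam': array([[-2.69901744e-02, -9.99507580e-01,  1.60040072e-02,
        -1.27574894e+02],
       [ 9.89999450e-01, -2.45089557e-02,  1.38925879e-01,
        -6.12565288e+02],
       [-1.38465227e-01,  1.95935920e-02,  9.90173455e-01,
        -1.03133494e+03],
       [ 0.00000000e+00,  0.00000000e+00,  0.00000000e+00,
         1.00000000e+00]])}
top corner_stop [179.5, 181.1] 0.94 [663.  37.   0.]
top long_block_center [274.6, 313.2] 0.62 [ 426. -274.   18.]
top short_block_center [272.0, 214.4] 0.81 [438. -43.
[... 461 characters left out ...]
': array([ 1.02818292,  0.57573915,  0.02490267,  1.43715489, -0.01499115,
        1.12901708, -0.05649029]), 'joint_velocities': array([ 0.0006627 , -0.00229014, -0.00160939, -0.00083785, -0.00097256,
        0.00034294, -0.00185388]), 'effort': array([-1.96022091e-03, -7.64863801e+01,  2.24644616e+00, -2.86083895e+01,
        1.53168821e-02,  3.60673337e-03, -3.04247396e-05]), 'ee_pos': array([ 298.93158883, -605.16108678,  231.24315601]), 'eef_rot': array([-6.30680934e-05,  9.73800493e-01,  2.27404034e-01, -2.19077968e-05]), 'contact_force': array([-0.00177821,  0.35014861,  0.23045552]), 'moment': array([0.04542231, 0.01915275, 0.03501482]), 'grip_force': 0.0, 'width': 85.24713316658362}
```

View pics/top0.png

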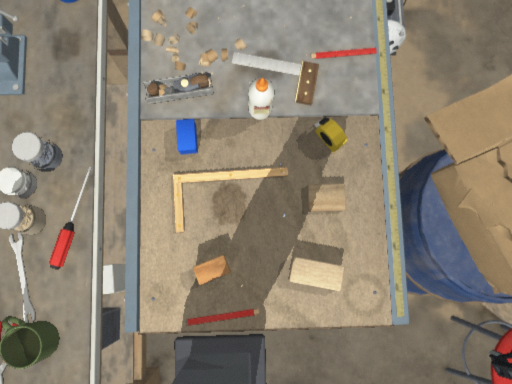

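View pics/scene0.png

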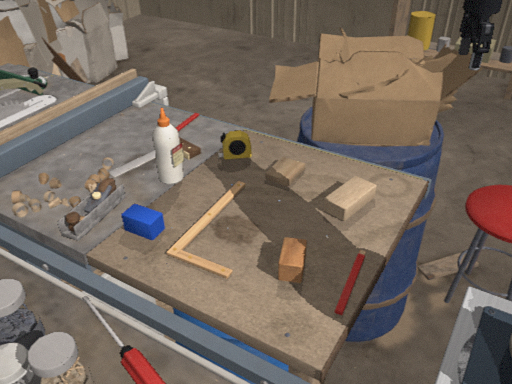

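Top view: corner stop L with its corner near (181,179). Short-block candidates are the blue block at (186,136) and the orange-brown wood one at (211,270). The wood one is meant, because the blue look-alike must be left alone. The long block is at (317,274) and the thin offcut at (329,197). Next I fit poses to the traced silhouettes and overlay them on a crop.

```bash
cat >> h.py <<'E'
from scipy.optimize import minimize
S=8
def boxpts(x,y,a,dx,dy,h):
    c,s=np.cos(a),np.sin(a);q=np.array([[i,j] for i in(-dx/2,dx/2) for j in(-dy/2,dy/2)])@np.array([[c,s],[-s,c]])+[x,y]
    return np.r_[np.c_[q,np.zeros(4)],np.c_[q,h*np.ones(4)]]
def sil(cam,boxes):
    m=np.zeros((384,512),np.uint8)
    for b in boxes:
        h=cv2.convexHull(proj(cam,b).astype(np.float32))
        cv2.fillConvexPoly(m,np.round(h*256).astype(np.int32),255,cv2.LINE_AA,8)
    return m/255.
def stop(x,y,a):
    c,s=np.cos(a),np.sin(a);T=lambda u,v:(x+c*u-s*v,y+s*u+c*v,a)
    return [boxpts(*T(10,-120),20,280,8),boxpts(*T(-60,10),120,20,8)]
def fit(make,x0,regs):
    def f(p):
        e=0
        for c,r in regs.items():
            s=sil(c,make(*p[:2]*1,p[2]/100)); e+=1-np.minimum(s,r).sum()/np.maximum(s,r).sum()
        return e
    best=None
    for d in(0,10,-10):
        sx=np.array([x0[0],x0[1],x0[2]*100+d]);sm=np.vstack([sx,sx+[15,0,0],sx+[0,15,0],sx+[0,0,15]])
        r=minimize(f,sx,method='Nelder-Mead',options=dict(initial_simplex=sm,xatol=.05,fatol=1e-5))
        if best is None or r.fun<best.fun: best=r
    return best.x*[1,1,.01],best.fun/len(regs)
def region(cam,q,xy,z):
    uv=proj(cam,[[*xy,z]])[0];L=models.trace(cam,q)
    if not L: return None
    r=min(L,key=lambda r:np.hypot(r['box'][0]-uv[0],r['box'][1]-uv[1]))
    return r['region'].astype(float) if np.hypot(r['box'][0]-uv[0],r['box'][1]-uv[1])<60 else None
E
cat > meas.py <<'E'
from h import *
def blk(dx,dy,h): return lambda x,y,a:[boxpts(x,y,a,dx,dy,h)]
G=dict(stop=("corner_stop",stop,(655,30,0),0),long=("long_block_center",blk(58,120,35),(425,-275,0),17),
 short=("short_block_center",blk(44,76,44),(445,-42,.4),22),off=("flat_offcut_center",blk(65,91,18),(612,-320,0),9))
def measure(names,guess={},cams=("top","scene")):
    out={}
    im={c:camera(c) for c in cams}
    for n in names:
        q,mk,g,z=G[n];g=guess.get(n,g)
        regs={c:region(c,q,(g[:2] if n!='stop' else (g[0]-20,g[1]-80)),z) for c in cams};regs={k:v for k,v in regs.items() if v is not None}
        p,e=fit(mk,g,regs);print(n,p.round(3),'err',round(e,3),end=' ')
        for c in regs:
            p1,e1=fit(mk,p,{c:regs[c]});print(c,p1.round(3),round(e1,3),end=' ')
        print();out[n]=p
    return im,out
def draw(im,out,c):
    k=3;I=cv2.resize(im[c],None,fx=k,fy=k,interpolation=cv2.INTER_CUBIC)
    for n,p in out.items():
        for b in G[n][1](*p):
            uv=((proj(c,b)+.5)*k-.5).round().astype(int)
            for i in range(8):
                for j in(1,2,4):
                    if not i&j: cv2.line(I,uv[i],uv[i|j],(0,255,0) ,1)
    return I
E
python3 - <<'E'
from meas import *
im,o=measure(["stop","long","short","off"])
a=draw(im,o,"top")[450:920,450:1100]; cv2.imwrite("pics/f1.png",a)
b=draw(im,o,"scene")[400:950,450:1200]; cv2.imwrite("pics/f2.png",b)
E
```

```text
stop [6.57281e+02 3.43880e+01 4.70000e-02] err 0.142 top [6.56165e+02 3.44960e+01 4.00000e-02] 0.16 scene [6.58219e+02 3.40620e+01 4.70000e-02] 0.089 
long [ 4.28538e+02 -2.81141e+02 -1.96000e-01] err 0.103 top [ 4.28174e+02 -2.80634e+02 -2.03000e-01] 0.08 scene [ 4.30879e+02 -2.85767e+02 -1.54000e-01] 0.105 
short [ 4.45277e+02 -3.74020e+01  3.95000e-01] err 0.126 top [ 4.45348e+02 -3.68450e+01  3.69000e-01] 0.154 scene [ 4.46647e+02 -4.03850e+01  3.93000e-01] 0.091 
off [ 6.09391e+02 -3.15058e+02  5.20000e-02] err 0.148 top [ 6.09379e+02 -3.14046e+02  4.80000e-02] 0.107 scene [ 6.12190e+02 -3.21427e+02  8.70000e-02] 0.177
```

View pics/f1.png

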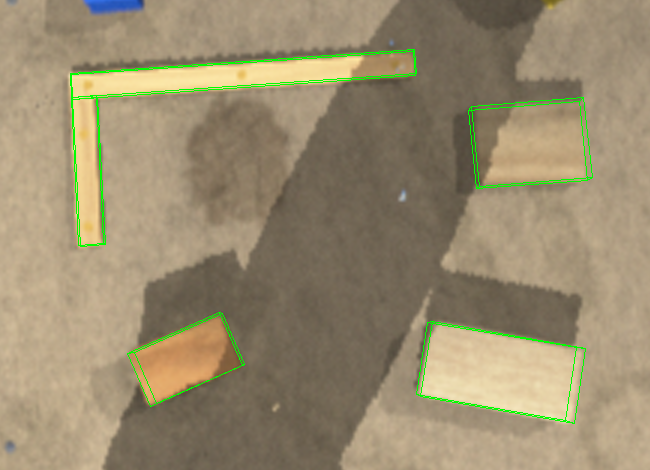

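View pics/f2.png

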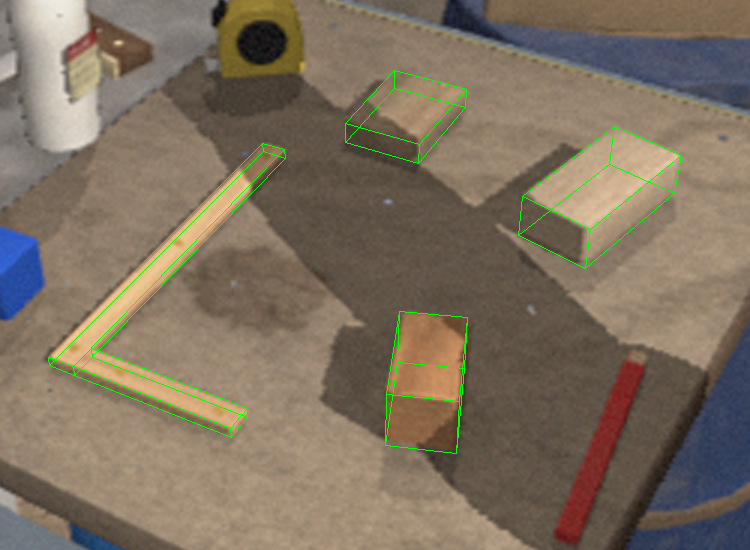

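The overlays fit all four things in both views. The wood block at top (211,270) is the short block, 44 mm tall, and the blue one is outside the job. Targets: long block at (631,-27), yaw 0.045; short block at (642,-124), yaw 0.045. First move is to above the long block.

Emit:
{"fn": "play_rows", "kwargs": {
  "rows": [16.2,40.5,-10,0.1145,16.2,40.5,-10,0.1145,16.2,40.5,-10,0.1145,16.2,40.5,-10,0.1145,16.2,40.5,-10,0.1145,16.2,40.5,-10,0.1145,16.2,40.5,-10,0.1145,16.2,40.5,-10,0.1145],
  "gripper": 100
}}

```text
clock: 2.0
ee_pos: [429.1, -280.0, 151.3]
eef_rot: [0.0, 0.772, 0.636, 0.0]
contact_force: [0.6, -0.1, 0.2]
width: 85.1
grip_force: 0.0
```

Emit:
{"fn": "play_rows", "kwargs": {
  "rows": [0,-1,-25,0,0,0,-25,0,0,0,-25,0,0,0,-25,0,0,0,-20,0,0,0,-13,0,0,0,-8,0,0,0,0,0]
}}

```text
clock: 3.0
ee_pos: [428.5, -282.2, 10.2]
eef_rot: [-0.0, 0.773, 0.635, -0.0]
contact_force: [0.2, -0.0, -0.1]
width: 85.6
grip_force: 0.0
```

Emit:
{"fn": "play_rows", "kwargs": {
  "rows": [0,0,0,0,0,0,0,0,0,0,0,0,0,0,0,0,0,0,0,0,0,0,0,0,0,0,0,0,0,0,0,0],
  "gripper": 0
}}

```text
clock: 4.0
ee_pos: [428.9, -282.4, 11.2]
eef_rot: [0.001, 0.773, 0.634, 0.0]
contact_force: [-1.0, 0.6, 6.4]
width: 56.9
grip_force: 63.8
```

Emit:
{"fn": "play_rows", "kwargs": {
  "rows": [0,0,20,0,5,5,20,0,20,25,0,0.03,35,45,0,0.05,40,50,0,0.06,40,50,0,0.05,35,45,0,0.05,21,28,0,0]
}}

```text
clock: 5.0
ee_pos: [624.2, -33.0, 50.6]
eef_rot: [-0.0, 0.69, 0.724, 0.001]
contact_force: [-0.3, -1.2, -1.2]
width: 56.9
grip_force: 65.0
```

Emit:
{"fn": "play_rows", "kwargs": {
  "rows": [0,0,-10,0,0,0,-12,0,0,0,-8,0,0,0,-5,0,0,0,-3,0,0,0,-2,0,0,0,0,0,0,0,0,0]
}}

```text
clock: 6.0
ee_pos: [622.5, -37.0, 11.2]
eef_rot: [0.0, 0.692, 0.722, -0.0]
contact_force: [-3.7, -0.0, 7.1]
width: 56.9
grip_force: 65.9
```

Run:
```python
from meas import *
im,o=measure(["long"],{"long":(625,-33,.045)})
o["stop"]=(657.3,34.4,.046)
cv2.imwrite("pics/g.png",np.hstack([draw(im,o,"top")[420:820,480:880],draw(im,o,"scene")[420:820,450:850]]))
```

```text
long [ 6.25582e+02 -3.77870e+01  7.60000e-02] err 0.322 scene [ 6.25585e+02 -3.77860e+01  7.60000e-02] 0.322
```

View pics/g.png

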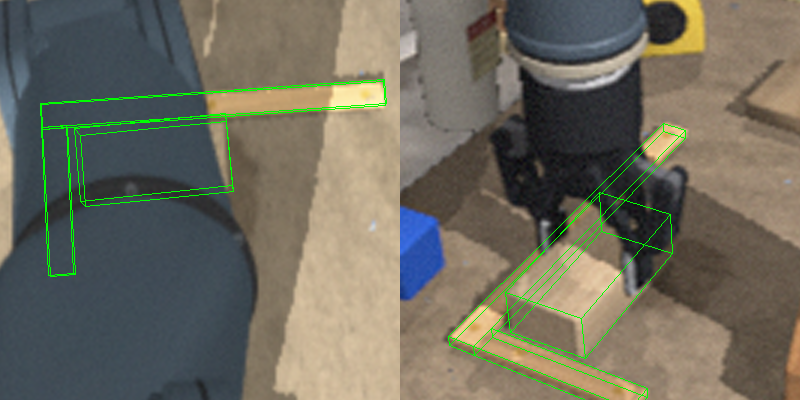

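The block is held about 8 mm clear of both strips, as planned (top overlay near (150,165) in the crop). I'll open slightly and push +x with the near pad.

Emit:
{"fn": "play_rows", "kwargs": {
  "rows": [0,0,0,0,0,0,0,0,0,0,-2,0,0,0,-2,0,0,0,0,0,0,0,0,0,1,0,0,0,1,0,0,0],
  "gripper": 82
}}

```text
clock: 7.2
ee_pos: [624.8, -36.6, 6.4]
eef_rot: [0.0, 0.691, 0.722, 0.0]
contact_force: [0.2, 0.1, 0.1]
width: 70.0
grip_force: 0.0
```

Emit:
{"fn": "play_rows", "kwargs": {
  "rows": [2,0,0,0,2,0,0,0,2,0,0,0,2,0,0,0,2,0,0,0,1,0,0,0,1,0,0,0,0,0,0,0]
}}

```text
clock: 8.2
ee_pos: [636.2, -36.5, 6.2]
eef_rot: [-0.0, 0.691, 0.723, -0.0]
contact_force: [-4.4, -0.2, 2.8]
width: 70.0
grip_force: 2.0
```

Emit:
{"fn": "play_rows", "kwargs": {
  "rows": [0.5,0,0,0,0.5,0,0,0,0.5,0,0,0,0.5,0,0,0,0.5,0,0,0,0.5,0,0,0,0,0,0,0,0,0,0,0]
}}

```text
clock: 9.2
ee_pos: [636.2, -36.5, 6.0]
eef_rot: [-0.002, 0.691, 0.723, -0.002]
contact_force: [-13.1, 1.6, 9.7]
width: 70.1
grip_force: 6.7
```

Emit:
{"fn": "play_rows", "kwargs": {
  "rows": [-5,0,0,0,-1,0,15,0,0,0,25,0,0,0,20,0,0,-25,0,0,0,-35,0,0,0,-28,0,0,1,0,0,0]
}}

```text
clock: 10.2
ee_pos: [635.2, -128.3, 67.4]
eef_rot: [0.001, 0.693, 0.721, -0.0]
contact_force: [0.2, 0.5, 0.6]
width: 70.1
grip_force: 0.0
```

Emit:
{"fn": "play_rows", "kwargs": {
  "rows": [0,0,0,0,0,0,0,0,0,0,0,0,0,0,-15,0,0,0,-15,0,0,0,-15,0,0,0,-5,0,0,0,0,0],
  "gripper": 0
}}

```text
clock: 11.2
ee_pos: [634.4, -124.5, 15.7]
eef_rot: [-0.0, 0.691, 0.723, -0.0]
contact_force: [-0.6, -0.1, -0.5]
width: 0.1
grip_force: 0.0
```

Emit:
{"fn": "play_rows", "kwargs": {
  "rows": [0,2,0,0,0,3,0,0,0,3,0,0,0,3,0,0,0,3,0,0,0,2,0,0,0,1,0,0,0,0,0,0]
}}

```text
clock: 12.2
ee_pos: [634.6, -107.6, 16.3]
eef_rot: [-0.0, 0.691, 0.722, -0.0]
contact_force: [0.4, 0.2, 0.5]
width: 0.2
grip_force: 0.0
```

Emit:
{"fn": "play_rows", "kwargs": {
  "rows": [0,1.5,0,0,0,1.5,0,0,0,1.5,0,0,0,1.5,0,0,0,1,0,0,0,1,0,0,0,0.5,0,0,0,0,0,0]
}}

```text
clock: 13.2
ee_pos: [634.4, -99.3, 16.3]
eef_rot: [-0.0, 0.691, 0.722, -0.0]
contact_force: [-2.1, -2.8, 1.5]
width: 0.1
grip_force: 1.4
```

Emit:
{"fn": "play_rows", "kwargs": {
  "rows": [0,0.8,0,0,0,0.8,0,0,0,0.8,0,0,0,0.8,0,0,0,0.6,0,0,0,0.6,0,0,0,0,0,0,0,0,0,0]
}}

```text
clock: 14.2
ee_pos: [634.3, -96.5, 16.3]
eef_rot: [0.0, 0.692, 0.722, -0.001]
contact_force: [-2.5, -8.1, 1.8]
width: 0.2
grip_force: 3.9
```

Emit:
{"fn": "play_rows", "kwargs": {
  "rows": [0,0.6,0,0,0,0.6,0,0,0,0.6,0,0,0,0.6,0,0,0,0,0,0,0,0,0,0,0,0,0,0,0,0,0,0]
}}

```text
clock: 15.2
ee_pos: [634.3, -96.5, 16.3]
eef_rot: [0.001, 0.692, 0.721, -0.002]
contact_force: [-2.3, -13.0, 1.7]
width: 0.0
grip_force: 6.8
```

Emit:
{"fn": "play_rows", "kwargs": {
  "rows": [0,-6,0,0,-10,0,25,0,-20,5,35,0.05,-35,12,20,0.08,-40,14,0,0.08,-40,14,0,0.08,-30,13,0,0.06,-14,4,0,0],
  "gripper": 100
}}

```text
clock: 16.2
ee_pos: [444.7, -34.8, 96.6]
eef_rot: [-0.0, 0.554, 0.832, 0.001]
contact_force: [1.2, 0.2, -0.0]
width: 85.5
grip_force: 0.0
```

Run:
```python
from meas import *
im,o=measure(["long","short","stop"],{"long":(631,-27,.045)})
o["stop"]=(657.3,34.4,.046)
cv2.imwrite("pics/g2.png",np.hstack([draw(im,o,"top")[420:820,480:880],draw(im,o,"scene")[420:820,450:850]]))
s=observe();print(s['ee_pos'].round(1),s['eef_rot'].round(3))
```

```text
long [ 6.29581e+02 -2.70010e+01  8.40000e-02] err 0.114 top [ 6.29931e+02 -2.62370e+01  4.10000e-02] 0.084 scene [ 6.30979e+02 -3.01300e+01  1.15000e-01] 0.127 
short [ 4.47298e+02 -4.12540e+01  3.83000e-01] err 0.485 top [469.608 -93.612   0.526] 0.877 scene [ 4.47554e+02 -4.14300e+01  3.87000e-01] 0.087 
stop [6.57292e+02 3.54960e+01 4.10000e-02] err 0.354 top [6.55253e+02 3.67320e+01 4.90000e-02] 0.264 scene [6.58334e+02 3.36760e+01 4.70000e-02] 0.429 
[446.6 -36.5  96.2] [0.    0.555 0.832 0.   ]
```

View pics/g2.png

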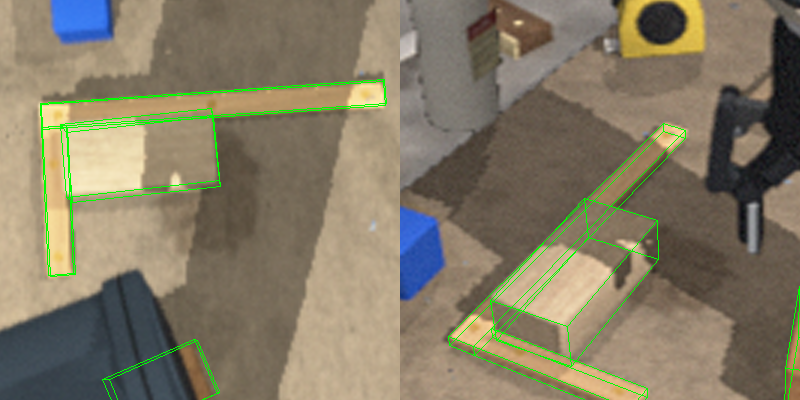

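The long block sits in the corner against both strips (overlay and picture agree, 70,125 in the crop). Descending on the short block.

Emit:
{"fn": "play_rows", "kwargs": {
  "rows": [0,-1,-20,0,0,-1,-20,0,0,0,-18,0,0,0,-12,0,0,0,-8,0,0,0,-4,0,0,0,0,0,0,0,0,0]
}}

```text
clock: 17.6
ee_pos: [445.9, -38.3, 14.6]
eef_rot: [0.0, 0.555, 0.832, 0.0]
contact_force: [1.0, -0.1, 0.7]
width: 85.1
grip_force: 0.0
```

Emit:
{"fn": "play_rows", "kwargs": {
  "rows": [0,0,0,0,0,0,0,0,0,0,0,0,0,0,0,0,0,0,0,0,0,0,0,0,0,0,0,0,0,0,0,0],
  "gripper": 0
}}

```text
clock: 18.6
ee_pos: [445.8, -38.3, 14.8]
eef_rot: [0.0, 0.555, 0.832, 0.0]
contact_force: [-1.1, -0.5, 8.2]
width: 43.3
grip_force: 59.9
```

Emit:
{"fn": "play_rows", "kwargs": {
  "rows": [0,0,20,0,0,-5,25,0,15,-25,5,-0.06,30,-30,0,-0.08,40,-25,0,-0.08,45,-11,0,-0.08,40,0,0,-0.05,19,0,0,0]
}}

```text
clock: 19.6
ee_pos: [636.5, -134.1, 64.0]
eef_rot: [0.0, 0.692, 0.722, 0.0]
contact_force: [-0.3, 0.8, -1.4]
width: 42.9
grip_force: 60.6
```

Emit:
{"fn": "play_rows", "kwargs": {
  "rows": [0,0,-12,0,0,0,-13,0,0,0,-12,0,0,0,-7,0,0,0,-4,0,0,0,-2,0,0,0,0,0,0,0,0,0]
}}

```text
clock: 20.6
ee_pos: [634.5, -134.3, 14.9]
eef_rot: [0.0, 0.691, 0.722, -0.0]
contact_force: [-2.6, 0.7, 6.7]
width: 43.3
grip_force: 61.2
```

Emit:
{"fn": "play_rows", "kwargs": {
  "rows": [0,0,0,0,0,0,0,0,0,0,-2,0,0,0,-2,0,1,0,0,0,1,0,0,0,1,0,0,0,1,0,0,0],
  "gripper": 66
}}

```text
clock: 21.6
ee_pos: [638.8, -134.2, 10.3]
eef_rot: [0.0, 0.691, 0.723, 0.0]
contact_force: [1.0, 0.2, 0.3]
width: 56.0
grip_force: 0.0
```

Emit:
{"fn": "play_rows", "kwargs": {
  "rows": [1.5,0,0,0,1.5,0,0,0,1.5,0,0,0,1.5,0,0,0,1,0,0,0,1,0,0,0,0.5,0,0,0,0,0,0,0]
}}

```text
clock: 22.6
ee_pos: [647.2, -134.2, 10.3]
eef_rot: [0.0, 0.691, 0.723, 0.0]
contact_force: [-0.8, 0.3, 0.7]
width: 56.3
grip_force: 0.3
```

Emit:
{"fn": "play_rows", "kwargs": {
  "rows": [0.5,0,0,0,0.5,0,0,0,0.5,0,0,0,0.5,0,0,0,0.5,0,0,0,0.5,0,0,0,0,0,0,0,0,0,0,0]
}}

```text
clock: 23.6
ee_pos: [647.6, -134.2, 10.1]
eef_rot: [-0.002, 0.691, 0.722, -0.002]
contact_force: [-9.8, 1.7, 8.6]
width: 56.3
grip_force: 5.2
```

Emit:
{"fn": "play_rows", "kwargs": {
  "rows": [-5,0,0,0,-2,0,15,0,0,0,25,0,0,0,20,0,0,-20,0,0,0,-30,0,0,0,-16,0,0,0,0,0,0]
}}

```text
clock: 24.6
ee_pos: [642.6, -202.5, 69.8]
eef_rot: [-0.0, 0.692, 0.721, -0.0]
contact_force: [-0.2, 0.0, 0.6]
width: 56.4
grip_force: 0.0
```

Emit:
{"fn": "play_rows", "kwargs": {
  "rows": [0,0,0,0,0,0,0,0,0,0,0,0,0,0,-15,0,0,0,-20,0,0,0,-12,0,0,0,-5,0,0,0,0,0],
  "gripper": 0
}}

```text
clock: 25.6
ee_pos: [643.0, -200.2, 17.8]
eef_rot: [-0.0, 0.691, 0.723, -0.0]
contact_force: [0.1, 0.0, -0.4]
width: -0.1
grip_force: 0.0
```

Emit:
{"fn": "play_rows", "kwargs": {
  "rows": [0,2,0,0,0,3,0,0,0,3,0,0,0,3,0,0,0,3,0,0,0,3,0,0,0,1,0,0,0,0,0,0]
}}

```text
clock: 26.6
ee_pos: [643.1, -182.3, 18.3]
eef_rot: [0.0, 0.691, 0.723, -0.0]
contact_force: [-0.3, -0.5, 0.1]
width: 0.0
grip_force: 0.0
```

Emit:
{"fn": "play_rows", "kwargs": {
  "rows": [0,1,0,0,0,1,0,0,0,1,0,0,0,1,0,0,0,0.5,0,0,0,0.5,0,0,0,0,0,0,0,0,0,0]
}}

```text
clock: 27.6
ee_pos: [643.1, -177.3, 18.3]
eef_rot: [-0.0, 0.691, 0.722, -0.0]
contact_force: [-0.5, -0.4, -0.0]
width: 0.2
grip_force: 0.4
```

Emit:
{"fn": "play_rows", "kwargs": {
  "rows": [0,1,0,0,0,1,0,0,0,1,0,0,0,1,0,0,0,1,0,0,0,0.5,0,0,0,0.5,0,0,0,0,0,0]
}}

```text
clock: 28.6
ee_pos: [643.1, -172.4, 18.3]
eef_rot: [0.0, 0.692, 0.722, -0.0]
contact_force: [-1.3, -5.7, 0.2]
width: -0.1
grip_force: 2.6
```

Emit:
{"fn": "play_rows", "kwargs": {
  "rows": [0,0.5,0,0,0,0.5,0,0,0,0.5,0,0,0,0.5,0,0,0,0.5,0,0,0,0,0,0,0,0,0,0,0,0,0,0]
}}

```text
clock: 29.6
ee_pos: [643.1, -172.3, 18.5]
eef_rot: [0.001, 0.692, 0.722, -0.001]
contact_force: [-0.7, -10.1, 0.0]
width: -0.1
grip_force: 5.5
```

Emit:
{"fn": "play_rows", "kwargs": {
  "rows": [0,-6,0,0,0,-10,15,0,0,-10,35,0,-10,-25,40,0,-20,-40,40,0,-25,-45,20,0,-25,-45,10,0,-10,-20,0,0]
}}

```text
clock: 30.6
ee_pos: [551.5, -373.7, 180.4]
eef_rot: [0.001, 0.693, 0.721, -0.0]
contact_force: [-0.4, 0.2, -1.5]
width: 0.2
grip_force: 0.0
```

Run:
```python
from meas import *
im,o=measure(["long","short","stop","off"],{"long":(631,-27,.045),"short":(642,-124,.045)})
a=im["top"][140:275,160:360];b=im["scene"][140:275,140:340]
cv2.imwrite("pics/g3.png",np.vstack([cv2.resize(x,None,fx=2.2*1.0,fy=2.2,interpolation=cv2.INTER_CUBIC) if 0 else cv2.resize(x,(444,300),interpolation=cv2.INTER_CUBIC) for x in(a,b)]))
```

```text
long [ 6.30114e+02 -2.72170e+01  6.70000e-02] err 0.13 top [ 6.28856e+02 -2.68860e+01  4.20000e-02] 0.108 scene [ 6.33819e+02 -3.23550e+01  1.18000e-01] 0.132 
short [ 6.40321e+02 -1.24585e+02  3.40000e-02] err 0.226 top [ 6.40042e+02 -1.24573e+02  1.90000e-02] 0.072 scene [ 6.45528e+02 -1.30247e+02  1.84000e-01] 0.347 
stop [6.57259e+02 3.48530e+01 4.10000e-02] err 0.472 top [6.57247e+02 3.58210e+01 3.80000e-02] 0.332 scene [6.58347e+02 3.37030e+01 6.60000e-02] 0.608 
off [ 6.10139e+02 -3.14575e+02  6.00000e-02] err 0.153 top [ 6.08888e+02 -3.14007e+02  3.90000e-02] 0.115 scene [ 6.12865e+02 -3.20992e+02  1.07000e-01] 0.175
```

View pics/g3.png

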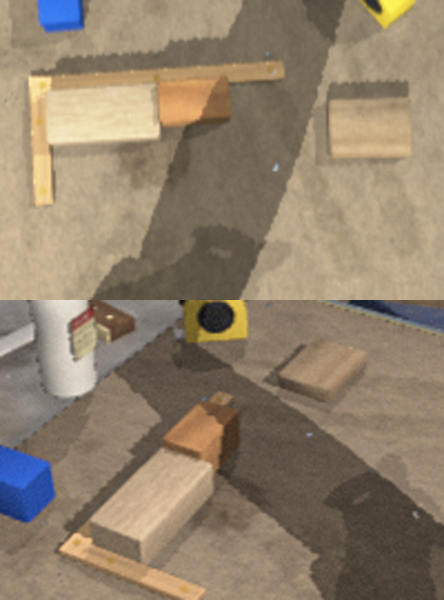

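Everything looks seated, and the offcut is unmoved. The top fit hints that the short block may be yawed about 0.02 rad, so I'll do an extra press on its near face toward the strip, then a final end press.

Emit:
{"fn": "play_rows", "kwargs": {
  "rows": [0,30,-10,0,0,45,-20,0,0,50,-30,0,0,45,-30,0,0,35,-30,0,0,22,-25,0,0,5,-15,0,0,0,0,0]
}}

```text
clock: 32.1
ee_pos: [552.8, -138.0, 17.6]
eef_rot: [-0.001, 0.691, 0.723, -0.001]
contact_force: [-0.2, -0.3, 0.3]
width: -0.1
grip_force: 0.0
```

Emit:
{"fn": "play_rows", "kwargs": {
  "rows": [4,0,0,0,5,0,0,0,5,0,0,0,5,0,0,0,5,0,0,0,4,0,0,0,2,0,0,0,0,0,0,0]
}}

```text
clock: 33.1
ee_pos: [583.2, -137.7, 18.2]
eef_rot: [-0.0, 0.691, 0.723, -0.0]
contact_force: [0.5, 0.5, -0.3]
width: 0.1
grip_force: 0.0
```

Emit:
{"fn": "play_rows", "kwargs": {
  "rows": [2,0,0,0,2,0,0,0,2,0,0,0,2,0,0,0,2,0,0,0,1,0,0,0,0,0,0,0,0,0,0,0]
}}

```text
clock: 34.1
ee_pos: [594.1, -137.8, 18.3]
eef_rot: [-0.0, 0.691, 0.722, -0.0]
contact_force: [-0.0, -0.2, -0.3]
width: -0.4
grip_force: 0.0
```

Emit:
{"fn": "play_rows", "kwargs": {
  "rows": [1.5,0,0,0,1.5,0,0,0,1,0,0,0,1,0,0,0,1,0,0,0,0,0,0,0,0,0,0,0,0,0,0,0]
}}

```text
clock: 35.1
ee_pos: [600.1, -137.8, 18.3]
eef_rot: [-0.0, 0.691, 0.722, 0.0]
contact_force: [-0.3, 0.3, 0.4]
width: 0.1
grip_force: 0.0
```

Emit:
{"fn": "play_rows", "kwargs": {
  "rows": [1,0,0,0,1,0,0,0,1,0,0,0,1,0,0,0,0.5,0,0,0,0.5,0,0,0,0,0,0,0,0,0,0,0]
}}

```text
clock: 36.1
ee_pos: [605.1, -137.8, 18.3]
eef_rot: [-0.0, 0.691, 0.722, -0.0]
contact_force: [0.2, 0.4, 0.4]
width: -0.3
grip_force: 0.0
```

Emit:
{"fn": "play_rows", "kwargs": {
  "rows": [0.5,0,0,0,0.5,0,0,0,0.5,0,0,0,0.5,0,0,0,0.5,0,0,0,0.5,0,0,0,0,0,0,0,0,0,0,0]
}}

```text
clock: 37.1
ee_pos: [605.8, -137.9, 18.2]
eef_rot: [-0.001, 0.691, 0.722, -0.002]
contact_force: [-9.5, 0.2, 8.0]
width: 0.1
grip_force: 4.9
```

Emit:
{"fn": "play_rows", "kwargs": {
  "rows": [-8,0,0,0,-15,-5,10,0,-20,-20,30,0,-10,-40,40,0,0,-50,40,0,0,-50,30,0,0,-40,0,0,0,-20,0,0]
}}

```text
clock: 38.1
ee_pos: [553.7, -364.6, 167.9]
eef_rot: [0.001, 0.693, 0.721, -0.0]
contact_force: [0.3, -0.6, 0.1]
width: -0.1
grip_force: 0.0
```

Run:
```python
from meas import *
im,o=measure(["long","short"],{"long":(631,-27,.045),"short":(642,-124,.045)},("top",))
a=im["top"][155:215,165:275]
cv2.imwrite("pics/g4.png",cv2.resize(a,None,fx=7,fy=7,interpolation=cv2.INTER_CUBIC))
```

```text
long [ 6.29331e+02 -2.68510e+01  3.80000e-02] err 0.095 top [ 6.29337e+02 -2.68620e+01  3.80000e-02] 0.095 
short [ 6.40491e+02 -1.24393e+02  5.00000e-02] err 0.126 top [ 6.40478e+02 -1.24066e+02  6.30000e-02] 0.126
```

View pics/g4.png

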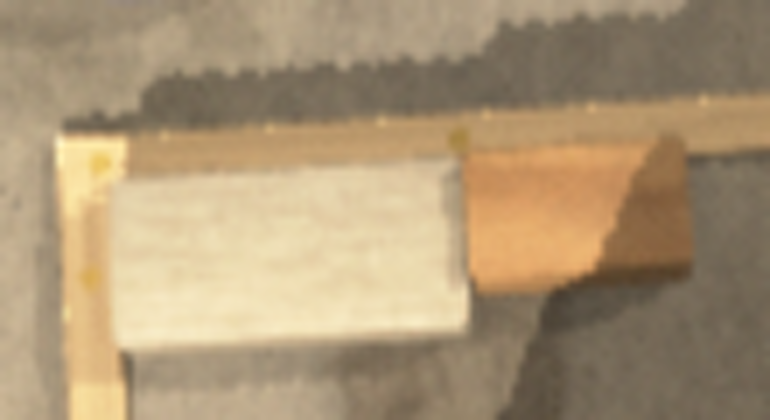

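The crop shows the long block in the corner at (115,180)–(468,335). The short block is end to end with it at x≈468, parallel and against the strip.

```bash
python3 -c "
from cell import robot
print(robot.job_done())"
```

```text
the job is handed in; nothing more can be done
None
```

I handed the job in at about 38 s: the long block is in the corner against both strips, the short block is packed end to end with it against the longer strip, and I left the offcut and the blue block alone; the verdict was not reported back.

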